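# Unplug the loaded cassette rack from its carrying case and hold it level

## Robot

A 7-joint arm with a two-finger parallel gripper is mounted at the origin on the work surface. World frame = base frame: x ahead of the robot, y to its left, z up, the work surface at z = 0. Lengths are in m, angles in rad, forces in N, time in s.
With the tool pointing down it reaches from about 0.425 to 0.8 m from the base axis. Payload 8.3 kg.
Tool frame: the origin (TCP) lies at the very end of the fingers, on their centre line; the grasp point (between the pads) lies r.tcp_to_grasp behind it (r.tcp_to_grasp is the distance from the TCP to the grasp point, in m); y points along the fingers, z is the direction in which the jaws open and shut, and the axes are right-handed (so a half turn about y gives the same grasp; the last joint's range is limited). The gripper opens to 85 mm and grips with 20 to 120 N. Pads are 22 mm wide; open, the fingers measure 114 mm over their backs; the gripper's body (76 mm by 85 mm) begins 54 mm behind the grasp point. The pads swing forward as they close: fully open they stand 13 mm farther back than shut.
Start: joints at [1.041, 0.383, 0.016, 1.37, -0.006, 1.388, -0.046], TCP at [0.281, -0.558, 0.231] pointing down, gripper open.
Joint ranges: [-2.95, 2.95], [-0.25, 2.06], [-1.52, 1.56], [0.18, 2.33], [-1.44, 4.58], [0.02, 2.06], [-3.01, 3.01]. Speed limits (rad/s): [2.39, 2.39, 3.01, 3.01, 3.14, 3.14, 3.14].

## Interface

Orientations are given as a rotation vector (axis times angle).
In Python, from bench import readout, get_image, calibration, job, r gives the robot as it stands.
- The arm moves only by the tool drive_tool, never from a script. Its argument "steps" is a list of rows, each a list of 7 numbers: the turn, a rotation vector about the tool's x, y, z each as a share of 60 degrees, from -1 to 1, then the shift along the tool's x, y, z each as a share of 200 mm, from -1 to 1, then the closure, from 0 (fully open) to 1 (shut). In form: [[wx, wy, wz, tx, ty, tz, claw], ...]. A call has 1 to 10 rows; each row shifts and turns the commanded pose from where the row before left it, along the tool's axes as they then stand; what a row does not reach is not made up. A row lasts 1/10 s, in which the tool goes at most 50 mm and 8.59 degrees, less where a joint would pass 70% of its speed; a pose out of reach is approached as far as the arm can. A call with a number of a shift or a turn outside -1 to 1 is refused whole. A call with a gripper value outside its range is refused whole. The fingers move at their own pace and stop on an object; "newtons" is the grip in N (left out, the last holds). Time passes only in rows, so rows that do not move let the fingers close. It gives the time, the measured TCP pose, the force and the opening at its end, in the units of the state.
- readout.read_state(): the state, without advancing time (a new reading comes with each control period).
- get_image(name): name is "scene" or "top"; returns the picture (420x560x3 uint8, red, green, blue); there is no depth.
- calibration(name): a dict with "vfov" (degrees; the focal length in pixels is half the picture's height over the tangent of half this angle, whatever the lens; pixels are square), "cx", "cy" (the principal point, pixels), "dist_coeffs" ([k1, k2, p1, p2, k3] as OpenCV has them; the pictures are not rectified), "cam_to_world" (4x4, takes a point from camera to world coordinates). Camera axes: x right, y down, z forward; pixel columns grow to the right and rows downward; lengths in m; the calibration is good to about 2 mm. A picture is of the moment at which its call begins. calibration takes no time and is no camera call.
- job.sign_off(): hands the job in, once; it reports no verdict.
The state is a dict: "time_s": time; "q": joint angles; "qd": joint speeds; "joint_efforts": joint torques, N m; "eef_pos": TCP position; "eef_rot": TCP orientation; "contact_force": force on the tool from outside, world axes, zero at the start; "moment": the same for the moment, N m; "width": finger opening in m.
Only numpy, scipy, OpenCV 4.12 (cv2) and the standard library are available. Lean on these libraries where they do the work, as an engineer would, in place of code of your own. Each camera call takes 0.05 s, during which the arm holds its last target.

## Task

Take the loaded cassette rack by its handle, draw it straight up against the spring catch that holds its plug in the case's socket, and lift it level, with all its cassettes in it, to about 10 cm above where it stood. Finish there, still gripping the rack and holding it steady and level straight over the case, so that the case can be taken away from under it. Leave the bottle, the spatula and the loose cassette on the bench alone.

Things in the scene. Friction and masses are not known exactly. Their poses are not given: they have to be found in the camera images.
- case: lower half of a grey sheet-steel cassette case, open on top, 106 mm (its x) by 168 mm (its y), walls 40 mm high and 3 mm thick, an open chrome toggle latch standing 18 mm out from the middle of each long side; fixed to the bench; origin: centre of its underside, z up
- socket (a point): top centre of the spring socket on the case's floor, 27 mm above the case's underside, hidden under the rack. Two sprung balls in it hold the rack's plug: they give way to a straight upward pull of about 10 to 15 N (besides the weight) within the first 10 mm; after 25 mm the plug is out
- rack: cast aluminium cassette rack standing on four feet in the case, 84 mm (its x) by 150 mm (its y) by 132 mm high, 0.32 to 0.52 kg without cassettes; origin: centre of the plane of its feet; z up, y along the handle. Cassettes stand between 18 mm fins on its deck (32 mm above the feet), tops 72 mm above the feet. 6 to 8 mm of room to the case's walls; plug under the middle of the deck
- rack_handle (a point): centre of the rack's handle, a straight rectangular bar along the rack's y, 12 mm wide (x) and 14 mm high (z), 125 mm above the feet, free between its two end uprights for 130 mm; axes as the rack's. Nothing is within 40 mm below the bar except the uprights
- cassette1_mid (a point): centre of tissue cassette 1 of 5, rust-orange plastic with a wax block, 28 x 7 x 40 mm tall (12 g), standing loose in a slot of the rack's deck, its lower 18 mm between the fins with 1 mm play; z up, y through its 7 mm thickness
- cassette2_mid (a point): centre of tissue cassette 2 of 5, rust-orange plastic with a wax block, 28 x 7 x 40 mm tall (12 g), standing loose in a slot of the rack's deck, its lower 18 mm between the fins with 1 mm play; z up, y through its 7 mm thickness
- cassette3_mid (a point): centre of tissue cassette 3 of 5, rust-orange plastic with a wax block, 28 x 7 x 40 mm tall (12 g), standing loose in a slot of the rack's deck, its lower 18 mm between the fins with 1 mm play; z up, y through its 7 mm thickness
- cassette4_mid (a point): centre of tissue cassette 4 of 5, rust-orange plastic with a wax block, 28 x 7 x 40 mm tall (12 g), standing loose in a slot of the rack's deck, its lower 18 mm between the fins with 1 mm play; z up, y through its 7 mm thickness
- cassette5_mid (a point): centre of tissue cassette 5 of 5, rust-orange plastic with a wax block, 28 x 7 x 40 mm tall (12 g), standing loose in a slot of the rack's deck, its lower 18 mm between the fins with 1 mm play; z up, y through its 7 mm thickness
- bottle_mid (a point): centre of a stoppered ruby glass specimen bottle, 58 mm diameter, 126 mm tall, standing on the bench to one side of the case; a bystander
- stray_mid (a point): centre of a single rust-orange cassette lying flat on the bench, 28 x 40 x 7 mm, on the other side of the case; a bystander
- spatula_mid (a point): point on a steel spatula with a horn handle lying on the bench beyond the case, 215 mm long along its y (reaching 110 mm to -y and 106 mm to +y of this point), 17 mm wide, 11 mm high, this point 5.5 mm above the bench; a bystander
There are look-alikes about, which are no part of the job. Leave any orange or yellow look-alike of the rack alone.

How it is judged:
By the outcome, as a careful person would: the job done as asked, in the order asked, and still so for the second after the job is handed in, while the arm keeps its last pose, push and grip.
It also fails if it takes over 35 s, if anything falls off the work surface, if the arm or the gripper's body presses on something with over 40 N, if the wrist force passes 120 N, or if a joint passes its speed limit or range.

## Working session

There is one attempt and no reset: what is moved stays moved. The work goes in short steps, Python scripts to look and compute and a tool call to move; the robot and the scene stay as the last step left them, time stands still between calls to the robot, and variables do not carry over. Pictures are saved under pics/ and viewed, and the job is handed in when it is done.

Besides the shell and the picture viewer there is one more tool, called after ">>>" by a JSON object that holds its "fn" and its "kwargs". drive_tool: Moves the arm, as the interface text tells. Shift numbers are shares of 200 mm and turn numbers shares of 60 degrees, none past 1 either way. Its arguments: {"type":"object","properties":{"steps":{"type":"array"},"newtons":{"type":"number"}},"required":["steps"]}

```bash
ls; mkdir -p pics
python3 - <<'E'
from bench import readout,get_image,calibration,r
import cv2
for n in("scene","top"):
    cv2.imwrite(f"pics/{n}0.png",get_image(n)[:,:,::-1]); print(n,calibration(n))
print(readout.read_state(), r.tcp_to_grasp)
E
```

```text
pics
scene {'vfov': 47.96558966626542, 'cx': 279.82446514117254, 'cy': 218.16894619101282, 'dist_coeffs': array([-0.03095461,  0.        ,  0.        ,  0.        ,  0.        ]), 'cam_to_world': array([[ 0.01893709,  0.74154012, -0.67064121,  1.2280017 ],
       [ 0.99974726, -0.02217239,  0.00371374,  0.00453374],
       [-0.01211583, -0.67054205, -0.74177259,  0.87703493],
       [ 0.        ,  0.        ,  0.        ,  1.        ]])}
top {'vfov': 49.53859501307028, 'cx': 283.7971362378715, 'cy': 213.58352355378122, 'dist_coeffs': array([0.01722067, 0.        , 0.        , 0.        , 0.        ]), 'cam_to_world': array([[ 0.01095386, -0.99209817,  0.12498494,  0.40116792],
       [-0.99974914, -0.01330792, -0.01801536,  0.0126405 ],
       [ 0.01953629, -0.12475625, -0.99199507,  1.17206247],
       [ 0.        ,  0.        ,  0.        ,  1.        ]])}
{'time_s': 0.1, 'q': array([ 1.04109116,  0.38414261,  0.01636812,  1.37108847, -0.00629536,
        1.38818051, -0.04650368]), 'qd': array([-0.00107923, -0.00038701, -0.00144832, -0.00288935,  0.0009813 ,
       -0.00050466,  0.00118282]), 'joint_efforts': array([ 4.29343912e-03, -6.29135585e+01,  8.48468095e-01, -3.72754490e+01,
        1.68881047e-02,  1.05738835e-02,  5.16195428e-06]), 'eef_pos': array([ 0.28109856, -0.55769905,  0.2303681 ]), 'eef_rot': array([-0.4668771 ,  1.96344067, -1.95998227]), 'contact_force': array([-0.42737064,  0.1475876 , -0.04789358]), 'moment': array([ 0.01943523,  0.04256256, -0.07924009]), 'width': 0.08557682220021572} 0.0187
```

View pics/scene0.png

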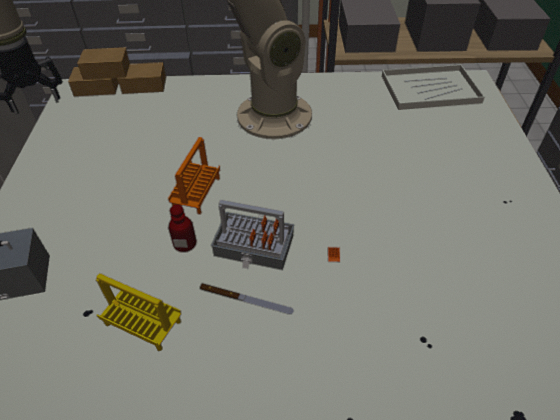

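View pics/top0.png

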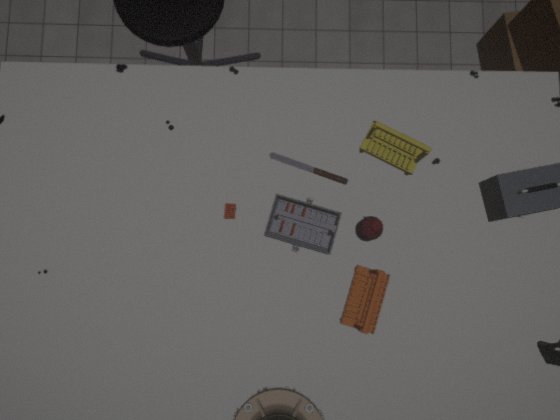

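Three rack-like things are in view: orange at scene (195,180), yellow at (138,312), and the grey one in a grey case at (253,232) holding orange cassettes. Only the grey one fits the description. I'll enlarge it to confirm.

Run:
```python
import cv2
a=cv2.imread("pics/scene0.png")[190:275,200:305];cv2.imwrite("pics/sc.png",cv2.resize(a,None,fx=7,fy=7,interpolation=cv2.INTER_CUBIC))
a=cv2.imread("pics/top0.png")[185:260,255:350];cv2.imwrite("pics/tc.png",cv2.convertScaleAbs(cv2.resize(a,None,fx=8,fy=8,interpolation=cv2.INTER_CUBIC),alpha=1.5))
```

```text
(no output)
```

View pics/sc.png

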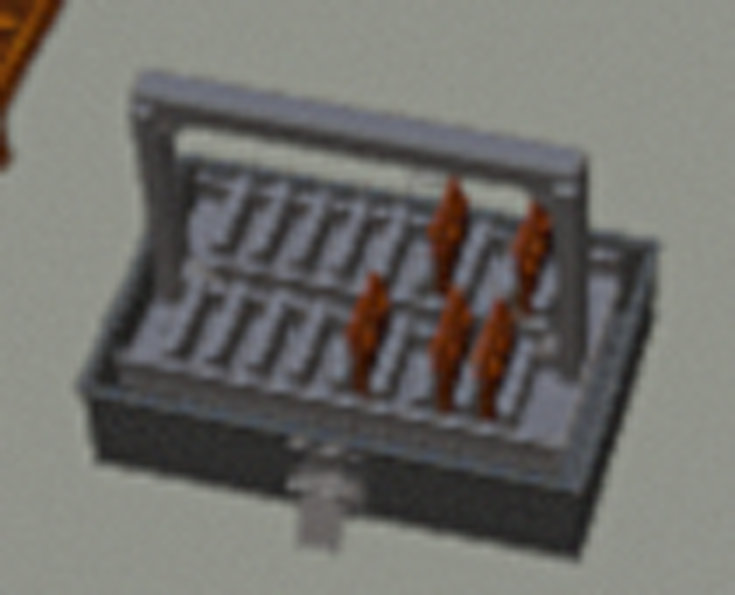

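View pics/tc.png

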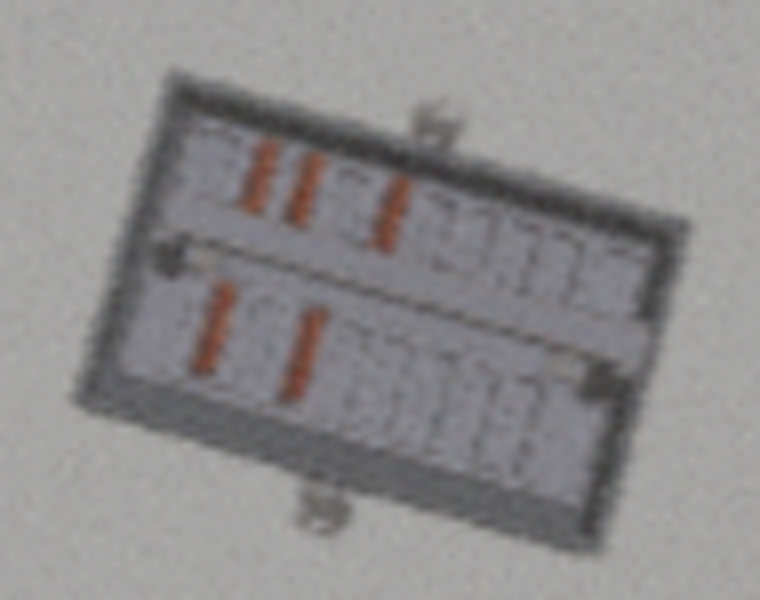

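The crops confirm it: grey rack in the grey case, five orange cassettes, handle bar above. The handle's top runs from (137,86) to (583,161) in the scene crop and about (170,215) to (650,345) in the top crop.

```bash
cat > h.py <<'E'
import numpy as np,cv2
from bench import calibration
def cam(n):
    c=calibration(n);f=210/np.tan(np.radians(c['vfov'])/2)
    return np.array([[f,0,c['cx']],[0,f,c['cy']],[0,0,1]]),c['dist_coeffs'],c['cam_to_world']
def ray(n,p):
    K,d,T=cam(n);u=cv2.undistortPoints(np.array([[p]],float),K,d)[0,0]
    return T[:3,3],T[:3,:3]@np.array([u[0],u[1],1])
def plane(n,p,z):
    o,v=ray(n,p);return o+v*(z-o[2])/v[2]
def proj(n,P):
    K,d,T=cam(n);R=T[:3,:3].T
    return cv2.projectPoints(np.array(P,float).reshape(-1,3),cv2.Rodrigues(R)[0],-R@T[:3,3],K,d)[0][:,0]
def tri(p,q):
    o1,v1=ray("scene",p);o2,v2=ray("top",q)
    s=np.linalg.lstsq(np.c_[v1,-v2],o2-o1,rcond=None)[0]
    a,b=o1+v1*s[0],o2+v2*s[1];return (a+b)/2,np.linalg.norm(a-b)
S=lambda x,y:((x+.5)/7-.5+200,(y+.5)/7-.5+190)
Tp=lambda x,y:((x+.5)/8-.5+255,(y+.5)/8-.5+185)
E
python3 - <<'E'
from h import *
np.set_printoptions(precision=4,suppress=True)
for n,a,b in(("L",(583,161),(170,215)),("R",(137,86),(650,345))):
    print(n,tri(S(*a),Tp(*b)),plane("scene",S(*a),.135),plane("top",Tp(*b),.135))
def rep(t,l,r):
    c=(l+r)/2;d=l-r;print(t,c,np.linalg.norm(d[:2]),np.degrees(np.arctan2(d[1],d[0])))
rep("hs",plane("scene",S(583,161),.135),plane("scene",S(137,86),.135))
rep("ht",plane("top",Tp(170,215),.135),plane("top",Tp(650,345),.135))
cs=[plane("top",Tp(*p),.04) for p in((177,77),(688,222),(598,550),(78,402))]
print(np.array(cs),np.mean(cs,0)); 
for i in range(4):
    d=cs[(i+1)%4]-cs[i];print(np.linalg.norm(d),np.degrees(np.arctan2(d[1],d[0])))
cs=[plane("scene",S(*p),.04) for p in((82,392),(585,485),(657,243))];c=(cs[0]+cs[2])/2;print(np.array(cs),c)
for i in range(2):
    d=cs[(i+1)%4]-cs[i];print(np.linalg.norm(d),np.degrees(np.arctan2(d[1],d[0])))
E
```

```text
L (array([0.5371, 0.0137, 0.1307]), np.float64(0.0029034327606806552)) [0.5412 0.015  0.135 ] [0.5366 0.0122 0.135 ]
R (array([ 0.5012, -0.1254,  0.1312]), np.float64(0.0017491779250413603)) [ 0.5049 -0.1239  0.135 ] [ 0.5008 -0.1258  0.135 ]
hs [ 0.523  -0.0544  0.135 ] 0.14359732474506912 75.38319014620977
ht [ 0.5187 -0.0568  0.135 ] 0.1425723576038047 75.4937599142315
[[ 0.5928  0.0105  0.04  ]
 [ 0.5489 -0.1506  0.04  ]
 [ 0.4458 -0.1221  0.04  ]
 [ 0.4899  0.04    0.04  ]] [ 0.5194 -0.0555  0.04  ]
0.1670067192152462 -105.23546222416601
0.10695617557695428 164.54482446876773
0.16799468227230419 74.81021867231213
0.10709845375792489 -15.983418558318744
[[ 0.5507 -0.149   0.04  ]
 [ 0.5931  0.0138  0.04  ]
 [ 0.4917  0.0405  0.04  ]] [ 0.5212 -0.0542  0.04  ]
0.1681625019093468 75.40284120978568
0.10487236682586189 165.25196008008083
```

```bash
cat > go.py <<'E'
import sys
from h import *
from scipy.spatial.transform import Rotation as R
from bench import readout
np.set_printoptions(precision=4,suppress=True)
# usage go.py x y z ; yaw of tool z
def rel(target,yaw=-14.9):
    s=readout.read_state();C=R.from_rotvec(s['eef_rot']);y=np.radians(yaw)
    z=np.array([np.cos(y),np.sin(y),0])
    c=C.as_matrix()
    if z@c[:,2]<0: z=-z
    G=R.from_matrix(np.c_[np.cross([0,0,-1],z),[0,0,-1],z])
    w=(C.inv()*G).as_rotvec(degrees=True)
    d=np.array(target)-s['eef_pos']
    print("tool axes\n",c,"\nturn deg",w,"share",w/60,"\nshift now-frame mm",C.inv().apply(d)*1000,"goal-frame mm",G.inv().apply(d)*1000,"share",G.inv().apply(d)/.2)
    print("t",s['time_s'],"pos",s['eef_pos'],"F",s['contact_force'],"M",s['moment'],"w",s['width'],"q",s['q'])
rel([float(a) for a in sys.argv[1:4]])
E
python3 go.py .5205 -.0555 .23
```

```text
tool axes
 [[-0.893  -0.0008  0.4501]
 [-0.4501  0.0016 -0.893 ]
 [ 0.     -1.     -0.0018]] 
turn deg [  0.096  -48.3502  -0.0413] share [ 0.0016 -0.8058 -0.0007] 
shift now-frame mm [-439.8182    0.9588 -340.6994] goal-frame mm [-546.8711    0.3681  102.22  ] share [-2.7344  0.0018  0.5111]
t 0.1 pos [ 0.2811 -0.5577  0.2304] F [-0.4274  0.1476 -0.0479] M [ 0.0194  0.0426 -0.0792] w 0.08557682220021572 q [ 1.0411  0.3841  0.0164  1.3711 -0.0063  1.3882 -0.0465]
```

>>> {"fn": "drive_tool", "kwargs": {"steps": [[0, -0.1, 0, 0, -0.02, 0, 0], [0, -0.1, 0, 0, -0.02, 0, 0], [0, -0.1, 0, 0, -0.02, 0, 0], [0, -0.1, 0, 0, -0.02, 0, 0], [0, -0.1, 0, 0, 0, 0, 0], [0, -0.1, 0, 0, 0, 0, 0], [0, -0.1, 0, 0, 0, 0, 0], [0, -0.1, 0, 0, 0, 0, 0], [0, 0, 0, 0, 0, 0, 0], [0, 0, 0, 0, 0, 0, 0]]}}

```text
time_s: 1.1
eef_pos: [0.2812, -0.558, 0.2469]
eef_rot: [-1.069, 1.405, -1.404]
contact_force: [-0.1, 1.0, 0.3]
width: 0.0853
```

```bash
python3 go.py .5205 -.0555 .24
```

```text
tool axes
 [[-0.2661 -0.0002  0.9639]
 [-0.9639  0.0007 -0.2661]
 [-0.0006 -1.     -0.0004]] 
turn deg [ 0.0238 -0.5333 -0.0363] share [ 0.0004 -0.0089 -0.0006] 
shift now-frame mm [-548.0592    7.2184   96.981 ] goal-frame mm [-547.1372    6.9128  102.0754] share [-2.7357  0.0346  0.5104]
t 1.1 pos [ 0.2812 -0.558   0.2469] F [-0.1173  0.9908  0.3062] M [ 0.0259 -0.0065 -0.0115] w 0.08526304957960619 q [ 1.1334  0.3821 -0.1117  1.3384  0.0419  1.4242  0.7541]
```

>>> {"fn": "drive_tool", "kwargs": {"steps": [[0, -0.009, 0, -0.1, 0, 0.02, 0], [0, 0, 0, -0.15, 0, 0.03, 0], [0, 0, 0, -0.15, 0, 0.03, 0], [0, 0, 0, -0.15, 0, 0.03, 0], [0, 0, 0, -0.15, 0, 0.03, 0], [0, 0, 0, -0.15, 0, 0.03, 0], [0, 0, 0, -0.15, 0, 0.03, 0], [0, 0, 0, -0.15, 0, 0.03, 0], [0, 0, 0, -0.15, 0, 0.03, 0], [0, 0, 0, -0.1, 0, 0.02, 0]]}}

```text
time_s: 2.1
eef_pos: [0.4078, -0.2992, 0.2474]
eef_rot: [-1.076, 1.396, -1.396]
contact_force: [0.2, -1.1, 0.7]
width: 0.0853
```

```bash
python3 go.py .5205 -.0555 .24
```

```text
tool axes
 [[-0.2545  0.0005  0.9671]
 [-0.9671  0.0004 -0.2545]
 [-0.0005 -1.      0.0004]] 
turn deg [-0.0213  0.1556 -0.0295] share [-0.0004  0.0026 -0.0005] 
shift now-frame mm [-264.3054    7.601    46.9371] goal-frame mm [-264.4357    7.4477   46.2219] share [-1.3222  0.0372  0.2311]
t 2.1 pos [ 0.4078 -0.2992  0.2474] F [ 0.2053 -1.071   0.7253] M [-0.0353 -0.0048  0.0179] w 0.08533902999981755 q [ 0.8357  0.1328 -0.2933  1.6536  0.0385  1.3607  0.2794]
```

>>> {"fn": "drive_tool", "kwargs": {"steps": [[0, 0, 0, -0.15, 0, 0.03, 0], [0, 0, 0, -0.2, 0, 0.03, 0], [0, 0, 0, -0.2, 0, 0.03, 0], [0, 0, 0, -0.2, 0, 0.03, 0], [0, 0, 0, -0.2, 0, 0.03, 0], [0, 0, 0, -0.2, 0, 0.03, 0], [0, 0, 0, -0.1, 0, 0.03, 0], [0, 0, 0, -0.06, 0, 0.02, 0], [0, 0, 0, 0, 0, 0, 0], [0, 0, 0, 0, 0, 0, 0]]}}

```text
time_s: 3.1
eef_pos: [0.5174, -0.0612, 0.2471]
eef_rot: [-1.076, 1.398, -1.397]
contact_force: [-0.2, -0.2, -0.7]
width: 0.0853
```

```bash
python3 go.py .5205 -.0555 .109
python3 - <<'E'
from bench import get_image
import cv2
a=get_image("scene")[:,:,::-1][110:290,160:360];cv2.imwrite("pics/s2.png",cv2.resize(a,None,fx=3.3,fy=3.3,interpolation=cv2.INTER_CUBIC))
E
```

```text
tool axes
 [[-0.256  -0.0007  0.9667]
 [-0.9667 -0.0004 -0.256 ]
 [ 0.0006 -1.     -0.0005]] 
turn deg [0.0302 0.0642 0.0317] share [0.0005 0.0011 0.0005] 
shift now-frame mm [ -6.3995 138.0682   1.5603] goal-frame mm [ -6.3248 138.0725   1.4804] share [-0.0316  0.6904  0.0074]
t 3.1 pos [ 0.5174 -0.0612  0.2471] F [-0.2399 -0.2129 -0.7459] M [-0.0197  0.0345 -0.0121] w 0.08532558315693972 q [ 0.4996  0.1869 -0.5087  1.6083  0.0929  1.371  -0.2791]
```

View pics/s2.png

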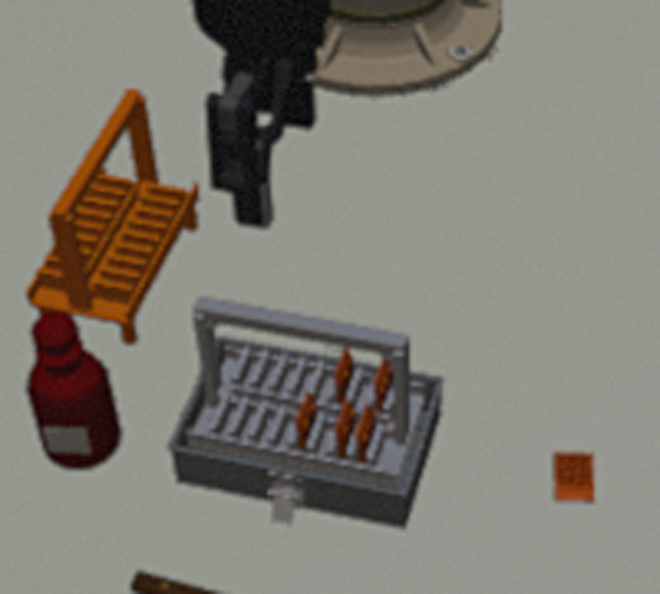

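Run:
```python
from h import *
print((proj("scene",[[.5174,-.0612,.2471],[.5205,-.0555,.135],[.5174+.04,-.0612-.0108,.26]])-[160,110])*3.3)
print(proj("top",[[.5174,-.0612,.2471]]))
from bench import get_image
a=get_image("top")[:,:,::-1][170:270,240:380];cv2.imwrite("pics/t2.png",cv2.convertScaleAbs(cv2.resize(a,None,fx=5,fy=5,interpolation=cv2.INTER_CUBIC),alpha=1.5))
```

```text
[[277.37719038 186.86864386]
 [297.49096689 317.82558722]
 [255.13069733 216.50353153]]
[[311.6035268  214.10229222]]
```

View pics/t2.png

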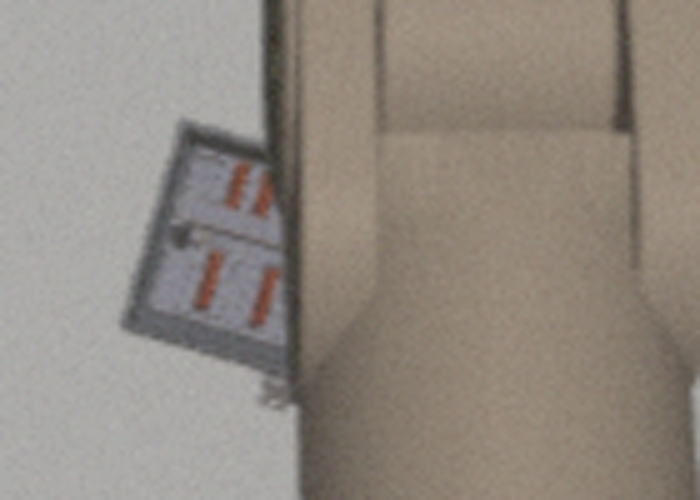

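The fingertip shows at (252,222), where the projection puts it (255,216), so the calibration and TCP agree. The top view is blocked by the arm. I'll descend now.

>>> {"fn": "drive_tool", "kwargs": {"steps": [[0, 0, 0, -0.01, 0.03, 0, 0], [0, 0, 0, -0.01, 0.06, 0, 0], [0, 0, 0, -0.01, 0.08, 0.007, 0], [0, 0, 0, 0, 0.08, 0, 0], [0, 0, 0, 0, 0.08, 0, 0], [0, 0, 0, 0, 0.08, 0, 0], [0, 0, 0, 0, 0.06, 0, 0], [0, 0, 0, 0, 0.03, 0, 0], [0, 0, 0, 0, 0, 0, 0], [0, 0, 0, 0, 0, 0, 0]]}}

```text
time_s: 4.2
eef_pos: [0.5209, -0.0544, 0.1477]
eef_rot: [-1.076, 1.395, -1.396]
contact_force: [0.1, -0.3, 1.1]
width: 0.0853
```

```bash
python3 go.py .5205 -.0555 .109
python3 - <<'E'
from h import *
from bench import get_image
a=get_image("scene")[:,:,::-1][130:280,180:330];cv2.imwrite("pics/s3.png",cv2.resize(a,None,fx=4,fy=4,interpolation=cv2.INTER_CUBIC))
E
```

```text
tool axes
 [[-0.254   0.0006  0.9672]
 [-0.9672  0.     -0.254 ]
 [-0.0002 -1.      0.0006]] 
turn deg [-0.0339  0.186  -0.0113] share [-0.0006  0.0031 -0.0002] 
shift now-frame mm [ 1.179  38.7224 -0.1651] goal-frame mm [ 1.1719 38.7227 -0.1384] share [ 0.0059  0.1936 -0.0007]
t 4.2 pos [ 0.5209 -0.0544  0.1477] F [ 0.0703 -0.3292  1.0683] M [0.0187 0.0069 0.0149] w 0.08532462412170622 q [ 0.4775  0.2657 -0.5085  1.7481  0.1397  1.1631 -0.3284]
```

View pics/s3.png

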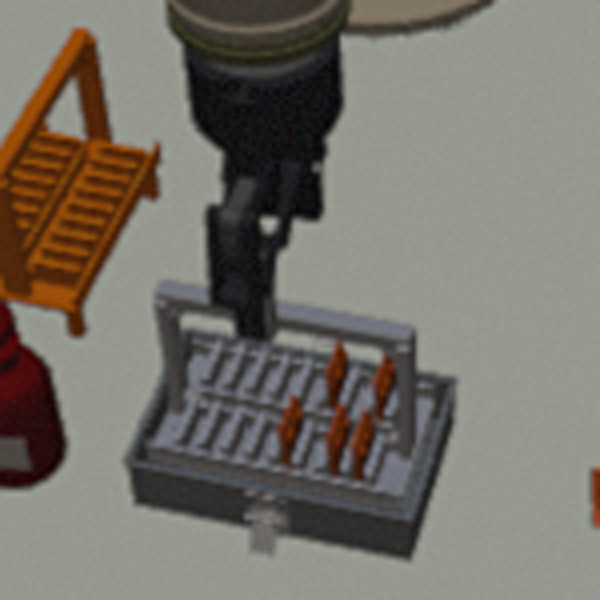

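>>> {"fn": "drive_tool", "kwargs": {"steps": [[0, 0, 0, 0, 0.03, 0, 0], [0, 0, 0, 0, 0.04, 0, 0], [0, 0, 0, 0, 0.04, 0, 0], [0, 0, 0, 0, 0.04, 0, 0], [0, 0, 0, 0, 0.03, 0, 0], [0, 0, 0, 0, 0.01, 0, 0], [0, 0, 0, 0, 0, 0, 0], [0, 0, 0, 0, 0, 0, 0]]}}

```text
time_s: 5.05
eef_pos: [0.5209, -0.0544, 0.1095]
eef_rot: [-1.076, 1.396, -1.396]
contact_force: [0.4, -0.6, 0.2]
width: 0.0854
```

```bash
python3 go.py .5205 -.0555 .109
python3 - <<'E'
from h import *
from bench import get_image
a=get_image("scene")[:,:,::-1][130:280,180:330];cv2.imwrite("pics/s4.png",cv2.resize(a,None,fx=4,fy=4,interpolation=cv2.INTER_CUBIC))
E
```

```text
tool axes
 [[-0.2539  0.0004  0.9672]
 [-0.9672  0.0001 -0.2539]
 [-0.0002 -1.      0.0004]] 
turn deg [-0.0206  0.1899 -0.0111] share [-0.0003  0.0032 -0.0002] 
shift now-frame mm [ 1.1888  0.5404 -0.0614] goal-frame mm [ 1.1889  0.5406 -0.0573] share [ 0.0059  0.0027 -0.0003]
t 5.05 pos [ 0.5209 -0.0544  0.1095] F [ 0.3512 -0.5609  0.2355] M [ 0.0332 -0.0234 -0.0319] w 0.08544245208310638 q [ 0.4681  0.3059 -0.502   1.7923  0.1646  1.0845 -0.3482]
```

View pics/s4.png

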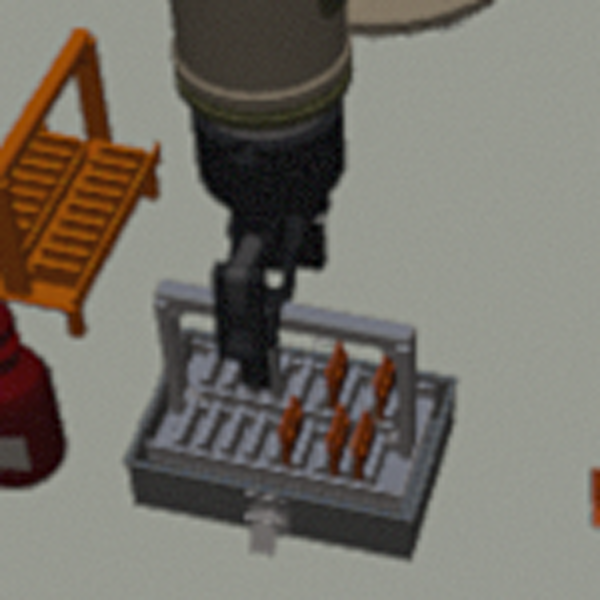

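>>> {"fn": "drive_tool", "kwargs": {"steps": [[0, 0, 0, 0, 0, 0, 0.3], [0, 0, 0, 0, 0, 0, 0.6], [0, 0, 0, 0, 0, 0, 0.75], [0, 0, 0, 0, 0, 0, 0.8], [0, 0, 0, 0, 0, 0, 0.84], [0, 0, 0, 0, 0, 0, 0.9], [0, 0, 0, 0, 0, 0, 1], [0, 0, 0, 0, 0, 0, 1]], "newtons": 20}}

```text
time_s: 5.9
eef_pos: [0.5205, -0.0544, 0.1092]
eef_rot: [-1.077, 1.396, -1.396]
contact_force: [-1.0, 0.4, 1.2]
width: 0.0115
```

```bash
python3 go.py .5205 -.0555 .109
python3 - <<'E'
from h import *
from bench import get_image
a=get_image("scene")[:,:,::-1][130:280,180:330];cv2.imwrite("pics/s5.png",cv2.resize(a,None,fx=4,fy=4,interpolation=cv2.INTER_CUBIC))
E
```

```text
tool axes
 [[-0.2539 -0.0003  0.9672]
 [-0.9672  0.0001 -0.2539]
 [-0.     -1.     -0.0003]] 
turn deg [ 0.0183  0.1935 -0.001 ] share [ 0.0003  0.0032 -0.    ] 
shift now-frame mm [1.094  0.2482 0.2829] goal-frame mm [1.0931 0.2483 0.2866] share [0.0055 0.0012 0.0014]
t 5.9 pos [ 0.5205 -0.0544  0.1092] F [-1.0059  0.4271  1.2327] M [0.0078 0.1567 0.048 ] w 0.011509247878209897 q [ 0.4681  0.306  -0.502   1.7929  0.1646  1.0845 -0.3482]
```

View pics/s5.png

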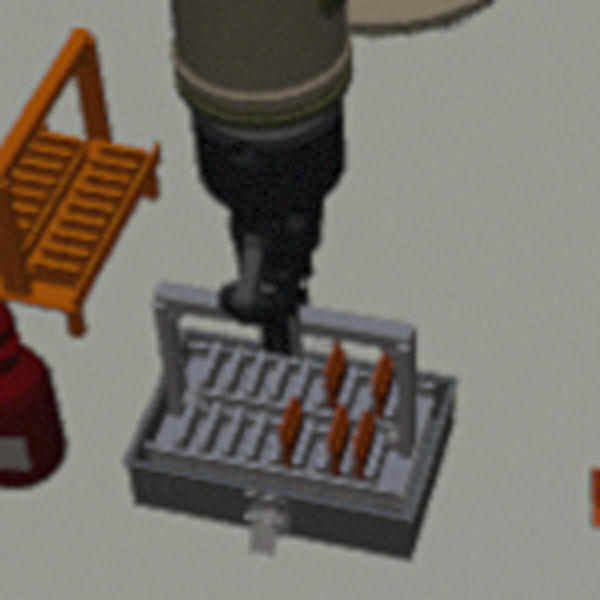

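The bar is held (11.5 mm, side force about 1 N) and the gripper is near the handle's middle: x≈283 against 287. I'll firm the grip, then draw up slowly.

>>> {"fn": "drive_tool", "kwargs": {"steps": [[0, 0, 0, 0, 0, 0, 1], [0, 0, 0, 0, 0, 0, 1], [0, 0, 0, 0, 0, 0, 1], [0, 0, 0, 0, -0.005, 0, 1], [0, 0, 0, 0, -0.005, 0, 1], [0, 0, 0, 0, -0.005, 0, 1], [0, 0, 0, 0, -0.005, 0, 1]], "newtons": 100}}

```text
time_s: 6.65
eef_pos: [0.5194, -0.0544, 0.1117]
eef_rot: [-1.079, 1.398, -1.394]
contact_force: [1.3, 0.1, -17.6]
width: 0.0103
```

```bash
python3 go.py .5205 -.0555 .209
```

```text
tool axes
 [[-0.254  -0.0031  0.9672]
 [-0.9672  0.0007 -0.254 ]
 [ 0.0001 -1.     -0.0032]] 
turn deg [0.1822 0.1855 0.0068] share [0.003  0.0031 0.0001] 
shift now-frame mm [  0.7909 -97.2889   1.0656] goal-frame mm [  0.7755 -97.2852   1.3775] share [ 0.0039 -0.4864  0.0069]
t 6.65 pos [ 0.5194 -0.0544  0.1117] F [  1.2983   0.0658 -17.5581] M [-0.0075 -0.2894  0.0148] w 0.010320151473968558 q [ 0.4693  0.303  -0.5025  1.7905  0.1618  1.0922 -0.346 ]
```

>>> {"fn": "drive_tool", "kwargs": {"steps": [[0, 0, 0, 0, -0.005, 0, 1], [0, 0, 0, 0, -0.005, 0, 1], [0, 0, 0, 0, -0.005, 0, 1], [0, 0, 0, 0, -0.005, 0, 1], [0, 0, 0, 0, -0.005, 0, 1]]}}

```text
time_s: 7.15
eef_pos: [0.5212, -0.0544, 0.1193]
eef_rot: [-1.075, 1.395, -1.396]
contact_force: [-0.6, 0.1, -4.2]
width: 0.0101
```

```bash
python3 go.py .5205 -.0555 .209
python3 - <<'E'
from h import *
from bench import get_image
a=get_image("scene")[:,:,::-1][130:280,180:330];cv2.imwrite("pics/s6.png",cv2.resize(a,None,fx=4,fy=4,interpolation=cv2.INTER_CUBIC))
E
```

```text
tool axes
 [[-0.254   0.0015  0.9672]
 [-0.9672 -0.0002 -0.254 ]
 [-0.0002 -1.      0.0015]] 
turn deg [-0.085   0.188  -0.0112] share [-0.0014  0.0031 -0.0002] 
shift now-frame mm [  1.2465 -89.7282  -0.2909] goal-frame mm [  1.2653 -89.7274  -0.4199] share [ 0.0063 -0.4486 -0.0021]
t 7.15 pos [ 0.5212 -0.0544  0.1193] F [-0.6163  0.0654 -4.1537] M [0.0008 0.3414 0.0322] w 0.010115397876319581 q [ 0.4707  0.295  -0.5041  1.7817  0.1582  1.1034 -0.3432]
```

View pics/s6.png

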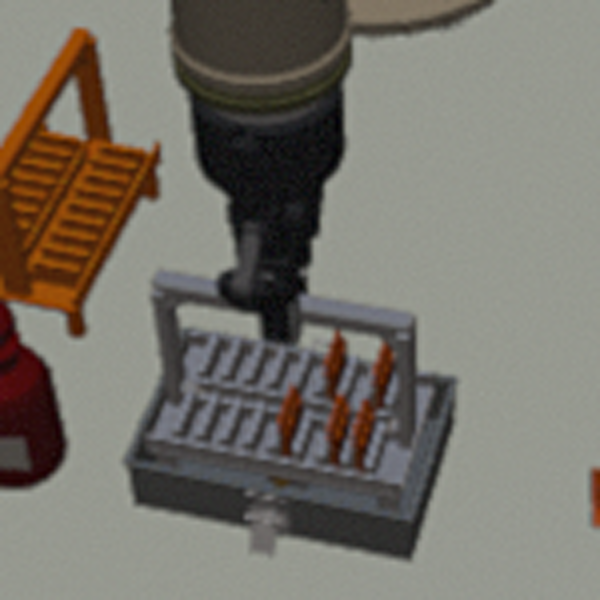

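The catch has let go: the force fell from -17.6 to -4.2 N and all five cassettes are in place. I'll lift smoothly.

>>> {"fn": "drive_tool", "kwargs": {"steps": [[0, 0, 0, 0, -0.01, 0, 1], [0, 0, 0, 0, -0.01, 0, 1], [0, 0, 0, 0, -0.01, 0, 1], [0, 0, 0, 0, -0.01, 0, 1], [0, 0, 0, 0, -0.01, 0, 1], [0, 0, 0, 0, -0.01, 0, 1], [0, 0, 0, 0, -0.01, 0, 1], [0, 0, 0, 0, -0.01, 0, 1], [0, 0, 0, 0, -0.01, 0, 1], [0, 0, 0, 0, -0.01, 0, 1]]}}

```text
time_s: 8.2
eef_pos: [0.5206, -0.0544, 0.1385]
eef_rot: [-1.077, 1.396, -1.396]
contact_force: [0.6, 0.3, -4.9]
width: 0.01
```

```bash
python3 go.py .5207 -.0544 .209
python3 - <<'E'
from h import *
from bench import get_image
a=get_image("scene")[:,:,::-1][130:280,180:330];cv2.imwrite("pics/s7.png",cv2.resize(a,None,fx=4,fy=4,interpolation=cv2.INTER_CUBIC))
E
```

```text
tool axes
 [[-0.254  -0.      0.9672]
 [-0.9672  0.0001 -0.254 ]
 [-0.0001 -1.     -0.    ]] 
turn deg [ 0.0028  0.1868 -0.0065] share [ 0.      0.0031 -0.0001] 
shift now-frame mm [ -0.012  -70.5405   0.0556] goal-frame mm [ -0.0043 -70.5405   0.059 ] share [-0.     -0.3527  0.0003]
t 8.2 pos [ 0.5206 -0.0544  0.1385] F [ 0.5838  0.2544 -4.8817] M [ 0.0065 -0.0813  0.0112] w 0.009982751952082102 q [ 0.4756  0.2747 -0.5073  1.7596  0.1451  1.1445 -0.3328]
```

View pics/s7.png

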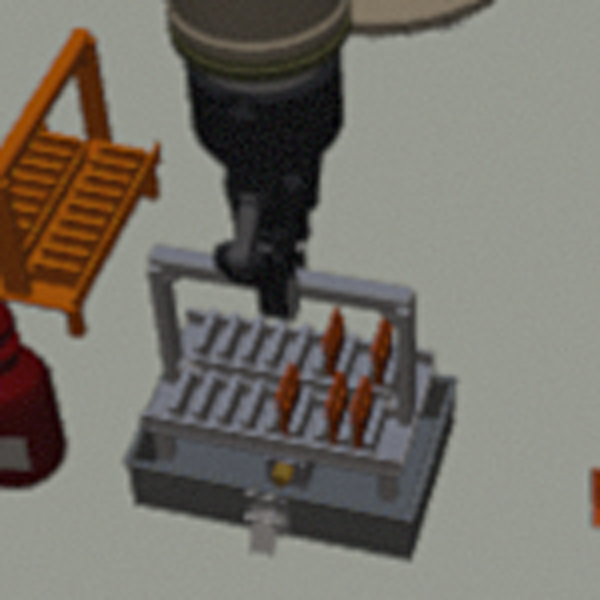

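>>> {"fn": "drive_tool", "kwargs": {"steps": [[0, 0, 0, 0, -0.02, 0, 1], [0, 0, 0, 0, -0.03, 0, 1], [0, 0, 0, 0, -0.05, 0, 1], [0, 0, 0, 0, -0.06, 0, 1], [0, 0, 0, 0, -0.06, 0, 1], [0, 0, 0, 0, -0.05, 0, 1], [0, 0, 0, 0, -0.04, 0, 1], [0, 0, 0, 0, -0.03, 0, 1], [0, 0, 0, 0, -0.01, 0, 1], [0, 0, 0, 0, 0, 0, 1]]}}

```text
time_s: 9.25
eef_pos: [0.5207, -0.0544, 0.2084]
eef_rot: [-1.077, 1.396, -1.396]
contact_force: [-0.7, -0.2, -3.8]
width: 0.01
```

>>> {"fn": "drive_tool", "kwargs": {"steps": [[0, 0, 0, 0, 0, 0, 1], [0, 0, 0, 0, 0, 0, 1], [0, 0, 0, 0, 0, 0, 1], [0, 0, 0, 0, 0, 0, 1], [0, 0, 0, 0, 0, 0, 1]]}}

```text
time_s: 9.75
eef_pos: [0.5206, -0.0544, 0.2082]
eef_rot: [-1.077, 1.396, -1.396]
contact_force: [-0.1, -0.6, -4.6]
width: 0.0103
```

```bash
python3 go.py .5207 -.0544 .209
python3 - <<'E'
from h import *
from bench import get_image
a=get_image("scene")[:,:,::-1][110:280,180:330];cv2.imwrite("pics/s8.png",cv2.resize(a,None,fx=3.5,fy=3.5,interpolation=cv2.INTER_CUBIC))
E
```

```text
tool axes
 [[-0.254  -0.0002  0.9672]
 [-0.9672  0.0002 -0.254 ]
 [-0.0001 -1.     -0.0002]] 
turn deg [ 0.0111  0.1852 -0.006 ] share [ 0.0002  0.0031 -0.0001] 
shift now-frame mm [-0.0368 -0.7882  0.0792] goal-frame mm [-0.037  -0.7882  0.0792] share [-0.0002 -0.0039  0.0004]
t 9.75 pos [ 0.5206 -0.0544  0.2082] F [-0.1222 -0.559  -4.6368] M [-0.009  -0.0009  0.0335] w 0.010347966344734899 q [ 0.4872  0.2157 -0.5137  1.6648  0.1095  1.29   -0.3039]
```

View pics/s8.png

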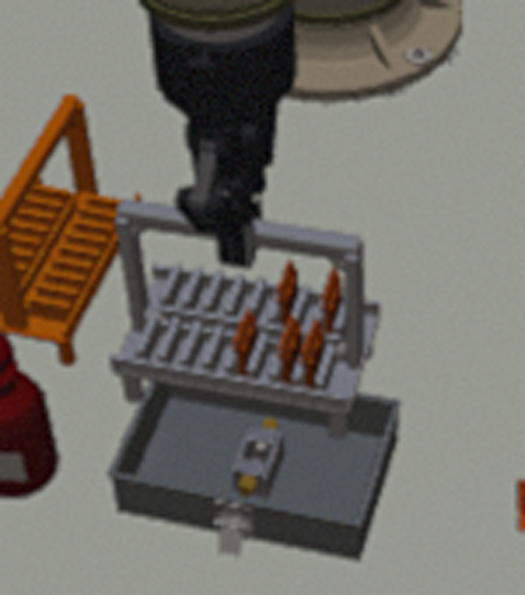

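The rack is clear of the case, with the socket visible under it at (258,458) and all five cassettes in their slots. I'll check the level by reprojecting the handle's ends as lifted.

Run:
```python
from h import *
a=plane("scene",S(583,161),.135);b=plane("scene",S(137,86),.135)
up=np.array([0,0,.099]);f=lambda P:(proj("scene",P)+.5-[180,110])*3.5
print("pred handle ends level",f([a+up,b+up]))
c=np.array([.5205,-.055,0]);y=np.radians(75.1);ey=np.array([np.cos(y),np.sin(y),0]);ex=np.array([ey[1],-ey[0],0])
print("front deck corners level, z=.032+.003+.099",f([c+.042*ex+s*.075*ey+[0,0,.134] for s in(1,-1)]))
im=cv2.imread("pics/s8.png")[180:420,90:400]
cv2.imwrite("pics/s9.png",cv2.resize(im,None,fx=2.4,fy=2.4,interpolation=cv2.INTER_CUBIC))
```

```text
pred handle ends level [[360.46583683 242.27520967]
 [120.56103826 204.946523  ]]
front deck corners level, z=.032+.003+.099 [[349.26239491 410.42679241]
 [111.40432236 368.18653697]]
```

View pics/s9.png

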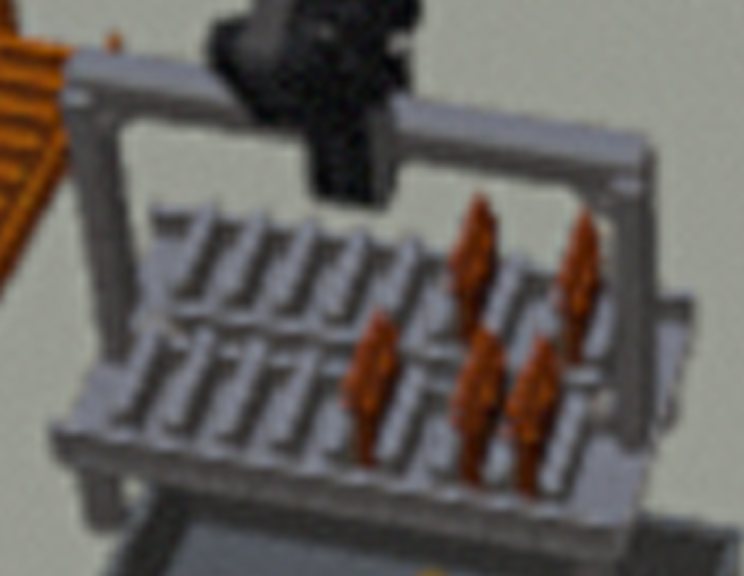

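Run:
```python
from h import *
up=np.array([0,0,.099]);f=lambda P:(((proj("scene",P)+.5-[180,110])*3.5)-[90,180])*2.4
for n,p,z in(("deckL",(118,358),.035),("deckR",(570,437),.035),("barLback",(140,72),.135),("barRback",(583,150),.135)): print(n,f([plane("scene",S(*p),z)+up]))
a=cv2.imread("pics/scene0.png")[190:275,200:305]
cv2.imwrite("pics/s10.png",cv2.resize(a,None,fx=7,fy=7,interpolation=cv2.INTER_CUBIC)[320:520,80:660])
```

```text
deckL [[ 51.09140955 425.21768831]]
deckR [[632.54065622 520.88792158]]
barLback [[77.41463995 43.01624039]]
barRback [[649.12777658 136.17141779]]
```

View pics/s10.png

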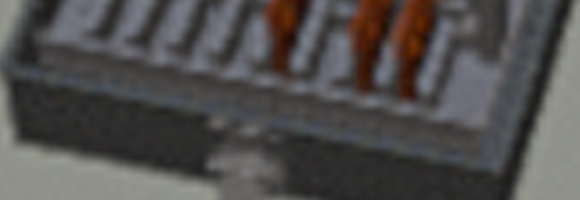

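Deck corners at (52,430) and (635,525) against (51,425) and (633,521) predicted for a level rack. The offset is the same on both sides, about 1 mm, so the rack is level.

Run:
```python
from bench import job
print(job.sign_off())
```

```text
the job is handed in; nothing more can be done
None
```

The rack is out of its socket and held level about 99 mm above where it stood, straight over the case. I handed the job in at about 10 s.

I gripped the grey rack near the middle of its handle and drew it straight up. The catch let go within the first 10 mm, at a wrist reading of about 17.6 N, weight included.

- **Cassettes:** all five are in their slots in the last picture.
- **Position:** the tool drifted less than 1 mm sideways during the lift.
- **Grip and load:** grip is set at 100 N, and the wrist carries a steady 4.6 N, about the rack's weight.
- **Level:** the deck corners lie within about 1 mm of where a level rack would put them. The handle ends read slightly lower than predicted, by 1–2 camera pixels, about the same at both ends. I put that down to reading error.
- **Not checked:** the arm blocks the top camera, so the level check uses the scene camera only. I made no measured check of the bottle, spatula, loose cassette or look-alike racks. The arm stayed well above them, and I saw no contact.

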